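# Slide a thin plate over the bench edge, pick it up and lay it in its carrier

## Task

The thin steel plate lies too flat on the bench to be gripped, so slide it endways along the benchtop until its outer end sticks well out past the bench edge that it points at, and pick it up by that end. Put it down flat on the rubber-topped riser and let go of it; then take it again by its middle and lay it flat in the pocket of the black carrier, fully down on the bed between its walls, and let go. Do not let the plate fall at any time, and leave the dropper bottle and the bench timer where they are.

Things in the scene. Friction and masses are not known exactly. Their poses are not given: they have to be found in the camera images.
- plate: Loose flat steel plate, 160 x 60 x 3 mm, about 0.2 kg, same at both ends, four dark dots at its corners; slick underside. Origin: centre of its underside; x along its length, z up. Starts flat and wholly on the bench, its length within 15 degrees of square to the edge, outer end 10 to 65 mm inside it. Fingertips pressed on its top with about 12 N drag it (friction on the bench about 0.25).
- plate_end_a (a point): Middle of the plate's short edge at its +x end (80 mm from the centre), on the underside.
- plate_end_b (a point): Middle of the plate's short edge at its -x end, on the underside.
- bench_edge (a point): A fixed point on the straight edge of the benchtop (top face, z = 0). x points level out over the edge into open air (world (0.707, -0.707)), y along the edge (world (0.707, 0.707)), z up. The edge is clear from y = -0.12 to +0.15 of this point. Benchtop 32 mm thick, its frame set back 25 mm; beyond the edge is free down to the floor.
- riser: Fixed narrow aluminium block with a black rubber top: foot 110 x 60 x 6 mm, above it a block 100 mm long (x), 36 mm wide (y), its top 45 mm above the bench. A plate laid along it overhangs by 12 mm at both long sides, so it can be gripped across its width. Origin: centre of the underside, z up.
- riser_top (a point): Centre of the riser's top, 45 mm above the bench; the same axes as the riser.
- carrier: Fixed plate carrier, black base 196 x 92 x 8 mm. Black bed 166 x 44 mm, top 30 mm above the bench. Dark grey walls 7 mm thick, to 38 mm high, close both ends and both long sides but for a 50 mm gap in the middle of each side, for the fingers. Pocket between walls 166 x 66 mm: 3 mm free all round the plate, either way round. Origin: centre of underside, x along its length, z up.
- carrier_bed (a point): Centre of the bed's top, 30 mm above the bench; the same axes as the carrier.
- dropper: Loose bystander: white dropper bottle with a white cap, 36 mm across, 74 mm tall, standing; origin at the centre of its underside.
- timer: Loose bystander: white bench timer, 79 x 79 x 19 mm, lying flat; origin at the centre of its underside.

How it is judged:
On the way, in this order (a step that is already met when the one before it is completed fails the run):
1. the plate lies flat on the bench with one end at least 25 mm out past the bench edge ((x of plate_end_a in the frame of bench_edge above 0.025 m or x of plate_end_b in the frame of bench_edge above 0.025 m) and height (world z) of plate between -0.004 and 0.005 m and angle between plate's own z axis and vertical below 0.08 rad), for 0.2 s.
2. the plate lies flat on the riser, let go (z of plate in the frame of riser_top between -0.004 and 0.005 m and horizontal distance between plate and riser_top below 0.06 m and angle between plate's own z axis and vertical below 0.08 rad and contact force between plate and the arm below 0.1 N and contact force between plate and the fingers below 0.1 N and linear speed of plate below 0.02 m/s), for 0.2 s.
At the end, for the whole second after the job is handed in: The plate lies flat (within 0.04 rad) and at rest on the carrier's bed (height within 3 mm), between its walls (centre within 7 mm, lengthwise within 0.09 rad, either way round), let go (z of plate in the frame of carrier_bed between -0.003 and 0.003 m and horizontal distance between plate and carrier_bed below 0.007 m and angle between plate's own z axis and vertical below 0.04 rad and angle between the x axis of plate and the x axis of carrier, either way round below 0.09 rad and contact force between plate and the fingers below 0.1 N and linear speed of plate below 0.02 m/s); the robot touches nothing.
It fails at once if the plate is let fall: it moves faster than 0.6 m/s with no finger on it (linear speed of plate above 0.6 m/s and contact force between plate and the fingers below 0.1 N).
It fails at once if the plate goes over the edge and drops below the benchtop (height (world z) of plate below -0.06 m).
It fails at once if the dropper bottle or timer is shifted by more than 25 mm (distance of any of dropper, timer from where it was at the start of the episode above 0.025 m).
It also fails if it takes over 67 s, if anything falls off the work surface, if the arm or the gripper's body presses on something with over 40 N, if the wrist force passes 120 N, or if a joint passes its speed limit or range.

## Robot

A 6-joint arm with a two-finger parallel gripper is mounted at the origin on a cart in front of the work surface, level with it; the furniture and walls round the work are solid. World frame = base frame: x ahead of the robot, y to its left, z up, the work surface at z = 0. Lengths are in m, angles in rad, forces in N, time in s.
With the tool pointing down it reaches from about 0.35 to 0.85 m from the base axis. Payload 8.1 kg.
Tool frame: the origin (TCP) lies on the centre line of the jaws, within the pads' length; the fingertips stand 17 mm ahead of it and the grasp point (between the pads) lies 2 mm behind it; z points along the fingers, y is the line along which they close (so a half turn about z gives the same grasp; the last joint's range is limited). The gripper opens to 93 mm and grips with 3 to 60 N. Pads are 15 mm wide; open, the fingers measure 128 mm over their backs; the gripper's body (75 mm by 188 mm) begins 65 mm behind the grasp point.
Start: joints at [1.117, 0.13, 1.488, -0, 1.523, -0.085], TCP at [0.216, 0.56, 0.236] pointing down, gripper open.
Joint ranges: [-2.96, 2.96], [-0.89, 2.26], [0.02, 2.5], [-1.34, 4.48], [0, 2.73], [-2.66, 2.66]. Speed limits (rad/s): [2.39, 2.39, 2.79, 3.14, 3.14, 3.14].

## Interface

Orientations are given as a rotation vector (axis times angle).
In Python, from plant import status, eyes, robot gives the robot as it stands. The module is installed in compiled form; this text tells all that it offers.
- The arm moves only by the tool servo_tool, never from a script. Its argument "plan" is text: rows parted by semicolons, each of 4 numbers parted by spaces: the shift along the tool's x, y, z in m, then the turn about the tool's z in degrees. A call has 1 to 12 rows; each row is the pose to reach, as a shift and turn from the pose commanded when the call began, along the tool's axes at that moment; what a row does not reach only later rows make up. A row lasts 1/12 s, in which the tool goes at most 41.7 mm and 7.16 degrees, less where a joint would pass 70% of its speed; a pose out of reach is approached as far as the arm can. A call with a gripper value outside its range is refused whole. "grip" is the closure, from -1 (fully open) to 1 (shut), set as the call begins (left out, the last holds). The fingers move at their own pace and stop on an object; "grip_force" is the grip in N (left out, the last holds). Time passes only in rows, so rows that repeat a pose let the fingers close. It gives the time, the measured TCP pose, the force, the opening and the grip force at its end, in the units of the state.
- status.read_state(): the state, without advancing time (a new reading comes with each control period).
- eyes.read_camera(name): name is "scene" or "top"; returns a dict with "image" (480x640x3 uint8, blue, green, red), "fovy" (degrees; the focal length in pixels is half the picture's height over the tangent of half this angle, whatever the lens; pixels are square), "cx", "cy" (the principal point, pixels), "k1" (the pictures are not rectified: a ray, as slopes to the right and down, at radius r is drawn at 1 + k1 r^2 times it, then the intrinsics apply), "world_from_camera" (4x4, takes a point from camera to world coordinates). Camera axes: x right, y down, z forward; pixel columns grow to the right and rows downward; lengths in m; the calibration is good to about 2 mm. A picture is of the moment at which its call begins. There is no depth.
- robot.close_job(): hands the job in; it is judged then, once.
The state is a dict: "t": time; "q": joint angles; "dq": joint speeds; "joint_torque": joint torques, N m; "tool_pos": TCP position; "orientation": TCP orientation; "force": force on the tool from outside, world axes, zero at the start; "wrist_torque": the same for the moment, N m; "opening": finger opening in m; "gripper_force": force on a finger pad.
Only numpy, scipy, OpenCV 4.12 (cv2) and the standard library are available. Lean on these libraries where they do the work, as an engineer would, in place of code of your own. Each camera call takes 0.05 s, during which the arm holds its last target. There are 200 camera calls.

## Working session

There is one attempt and no reset: what is moved stays moved. The work goes in short steps, Python scripts to look and compute and a tool call to move; the robot and the scene stay as the last step left them, time stands still between calls to the robot, and variables do not carry over. Pictures are saved under pics/ and viewed, at most 10 in all, crops included, and the job is handed in when it is done.

Besides the shell and the picture viewer there is one more tool, called after "Emit:" as name(argument=value, ...), one argument or row to a line, values as JSON. servo_tool: Moves the arm, as the interface text tells. Its arguments: {"type":"object","properties":{"plan":{"type":"string"},"grip":{"type":"number"},"grip_force":{"type":"number"}},"required":["plan"]}

```bash
mkdir -p pics
cat > h.py <<'E'
import numpy as np, cv2
from scipy.spatial.transform import Rotation as R
from plant import status, eyes, robot
def cam(n):
    c=eyes.read_camera(n); f=240/np.tan(np.radians(c['fovy'])/2)
    c['f']=f; return c
def px2w(c,pts,z):
    out=[]
    T=np.array(c['world_from_camera'])
    for u,v in pts:
        d=np.array([(u-c['cx'])/c['f'],(v-c['cy'])/c['f']]); s=d.copy()
        for _ in range(30): s=d/(1+c['k1']*(s@s))
        r=T[:3,:3]@np.array([s[0],s[1],1]); o=T[:3,3]
        out.append(o+r*(z-o[2])/r[2])
    return np.array(out)
def w2px(c,P):
    T=np.linalg.inv(np.array(c['world_from_camera'])); o=[]
    for p in np.atleast_2d(P):
        q=T[:3,:3]@p+T[:3,3]; s=q[:2]/q[2]; s=s*(1+c['k1']*(s@s))
        o.append(s*c['f']+[c['cx'],c['cy']])
    return np.array(o)
E
python3 - <<'E'
from h import *
np.set_printoptions(precision=4,suppress=True)
for n in("scene","top"):
    c=cam(n); cv2.imwrite(f'pics/{n}0.png',c['image']); print(n,c['f'],c['cx'],c['cy'],c['k1'],c['world_from_camera'])
print(status.read_state())
E
```

```text
scene 487.7178993659119 329.9275220697739 231.7428944227771 0.022226417084599007 [[ 0.7694 -0.299   0.5645  0.017 ]
 [-0.6388 -0.3593  0.6803 -0.3662]
 [-0.0006 -0.884  -0.4675  0.4731]
 [ 0.      0.      0.      1.    ]]
top 494.56502379802623 323.0317089936897 235.8334864971051 -0.1267386672134509 [[-0.0009 -0.9927  0.1208  0.3719]
 [-0.9999 -0.0004 -0.0111  0.2519]
 [ 0.0111 -0.1208 -0.9926  0.9597]
 [ 0.      0.      0.      1.    ]]
{'t': 0.1, 'q': array([ 1.1166,  0.1311,  1.4891, -0.    ,  1.523 , -0.0853]), 'dq': array([ 0.0014, -0.0026, -0.0043,  0.0009, -0.    , -0.0001]), 'joint_torque': array([  0.0008, -56.1338, -49.3097,   0.077 ,   0.029 ,  -0.0001]), 'tool_pos': array([0.2161, 0.5592, 0.2347]), 'orientation': array([-0.5761, -3.0879,  0.0025]), 'force': array([ 0.7075, -0.5049,  0.2002]), 'wrist_torque': array([ 0.0181, -0.0301,  0.0168]), 'gripper_force': 0.0, 'opening': 0.09311057197551248}
```

View pics/top0.png

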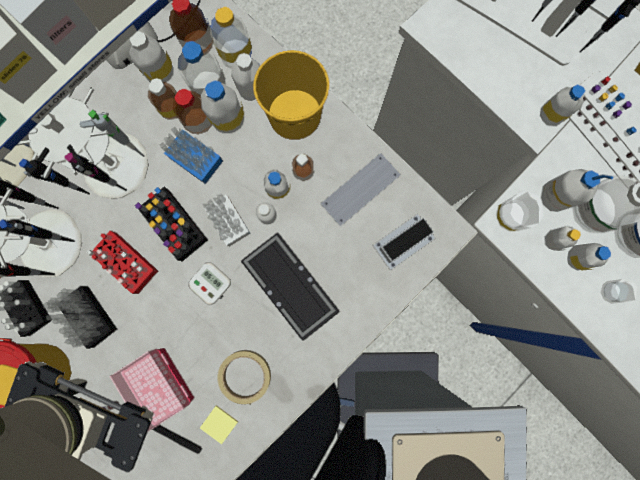

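View pics/scene0.png

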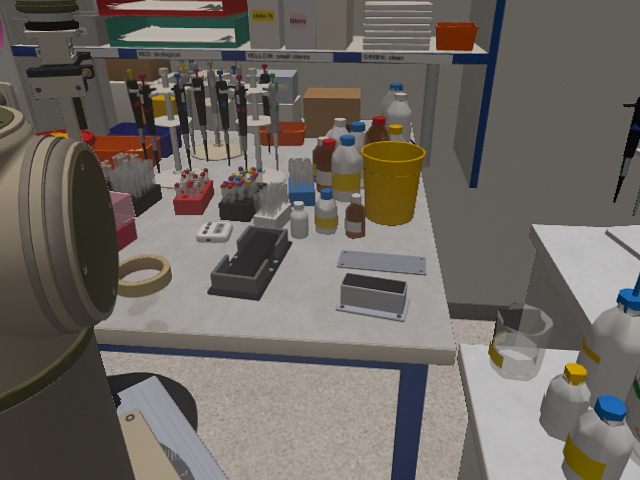

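Top view: plate centred about (360,188), riser (405,240), carrier (290,285), timer (209,283), dropper (265,212); the edge runs (340,110)–(475,235).

Run:
```python
import cv2
i=cv2.imread('pics/top0.png')[140:345,235:485]
cv2.imwrite('pics/crop0.png',cv2.resize(i,None,fx=2.8,fy=2.8,interpolation=cv2.INTER_CUBIC))
```

```text
(no output)
```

View pics/crop0.png

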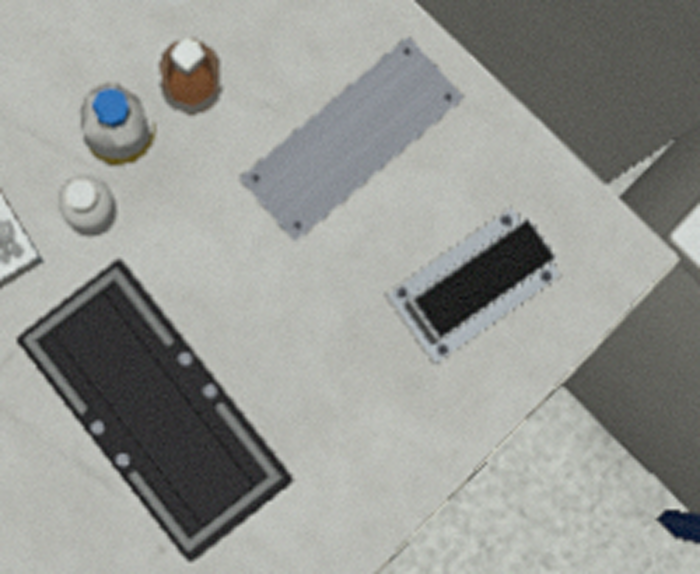

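Run:
```python
from h import *
np.set_printoptions(precision=4,suppress=True)
c=cam("top")
def W(p,z): 
    p=np.array(p,float); return px2w(c,np.c_[235+(p[:,0]+.5)/2.8-.5,140+(p[:,1]+.5)/2.8-.5],z)
def fit(name,p,z,L,B):
    w=W(p,z)[:,:2]; m=w.mean(0)  # order: end1 two corners, end2 two
    d=(w[0]+w[1]-w[2]-w[3])/2; s=(w[1]+w[2]-w[0]-w[3])/2
    print(name,m,'ang',np.degrees(np.arctan2(d[1],d[0])),np.degrees(np.arctan2(s[1],s[0])),'L,B',np.linalg.norm(d),np.linalg.norm(s),L,B)
fit('plate',[(410,38),(463,97),(297,240),(240,180)],.003,.16,.06)
fit('riser',[(530,221),(555,258),(439,336),(413,299)],.045,.1,.036)
fit('foot',[(510,210),(560,276),(437,361),(388,294)],.006,.11,.06)
fit('carrier',[(191,560),(291,481),(118,261),(18,340)],.008,.196,.092)
fit('wall',[(190,550),(282,478),(117,273),(27,341)],.038,.18,.08)
e=W([(415,0),(612,190),(680,260)],0); print(e)
n=np.array([1,-1])/2**.5; print('edge n',e[:,:2]@n)
print('drop',W([(88,206)],.037),'timer',px2w(c,[(209,283)],.015))
print(w2px(c,status.read_state()['tool_pos']))
```

```text
plate [0.5818 0.1663] ang -49.34350670245239 -138.08906628061004 L,B 0.15851153535672335 0.057542488571587315 0.16 0.06
riser [0.4773 0.083 ] ang -56.64662127055776 -146.19059147902274 L,B 0.09553971954777034 0.02998472105723065 0.1 0.036
foot [0.4771 0.0832] ang -55.85474522003087 -144.01140315711464 L,B 0.10551006855544684 0.057620969632863284 0.11 0.06
carrier [0.3908 0.3054] ang -141.52760681076737 -51.606513116993725 L,B 0.19209910712793365 0.08715651993498279 0.196 0.092
wall [0.3902 0.304 ] ang -141.31552913681458 -52.36336863301108 L,B 0.17552300235455126 0.07602262817458544 0.18 0.08
[[ 0.6844  0.1201  0.    ]
 [ 0.5457 -0.0185  0.    ]
 [ 0.4955 -0.0662  0.    ]]
edge n [0.399  0.3989 0.3971]
drop [[0.5272 0.3492 0.037 ]] timer [[0.3959 0.4595 0.015 ]]
[[108.6141 400.5047]]
```

```bash
cat >> h.py <<'E'
def go(x,y,z,yaw):
    "shift/turn from the present pose to TCP x,y,z with tool y at world angle yaw (mod 180)"
    s=status.read_state(); M=R.from_rotvec(s['orientation']).as_matrix()
    d=M.T@(np.array([x,y,z])-s['tool_pos']); a=np.degrees(np.arctan2(M[1,1],M[0,1]))
    t=-((yaw-a+90)%180-90)
    print('pos',s['tool_pos'].round(4),'yaw',round(a,2),'tilt',M[:,2].round(4),'F',s['force'].round(1),'open',round(s['opening'],4),'gf',s['gripper_force'],'t',s['t'])
    print('shift',d.round(4),'turn',round(t,2))
E
python3 - <<'E'
from h import *
go(.5686,.1813,.2,-48.7)
c=cam("top"); 
# bucket base front & sides
print(px2w(c,[(290,138),(268,128),(318,126)],0), px2w(c,[(328,88)],.12))
E
```

```text
pos [0.2161 0.5593 0.2348] yaw 68.87 tilt [-6.0e-04 -1.3e-03 -1.0e+00] F [ 0.3 -0.2  0.7] open 0.0926 gf 0.0 t 0.15
shift [-0.4651 -0.2255  0.0351] turn -62.43
[[6.87121462e-01 3.07450357e-01 0.00000000e+00]
 [7.08306867e-01 3.52191787e-01 1.11022302e-16]
 [7.12482705e-01 2.51100843e-01 0.00000000e+00]] [[0.74174925 0.23330094 0.12      ]]
```

Emit:
servo_tool(
  plan="-0.465 -0.2255 0.02 -62.4;-0.465 -0.2255 0.02 -62.4;-0.465 -0.2255 0.02 -62.4;-0.465 -0.2255 0.02 -62.4;-0.465 -0.2255 0.02 -62.4;-0.465 -0.2255 0.02 -62.4;-0.465 -0.2255 0.02 -62.4;-0.465 -0.2255 0.02 -62.4;-0.465 -0.2255 0.02 -62.4;-0.465 -0.2255 0.02 -62.4;-0.465 -0.2255 0.02 -62.4;-0.465 -0.2255 0.02 -62.4",
  grip=0.3,
)

```text
t: 1.2
tool_pos: [0.538, 0.2142, 0.2173]
orientation: [-1.108, 2.94, 0.0]
force: [0.2, 0.5, 0.6]
opening: 0.0327
gripper_force: 0.0
```

```bash
python3 -c "
from h import *
go(.5686,.1813,.03,-48.7)"
```

```text
pos [0.538  0.2142 0.2173] yaw 131.3 tilt [ 0.e+00  1.e-04 -1.e+00] F [0.2 0.5 0.6] open 0.0327 gf 0.0 t 1.2
shift [-0.0012 -0.0449  0.1873] turn 0.0
```

Emit:
servo_tool(
  plan="-0.001 -0.042 0.01 0;-0.001 -0.045 0.04 0;-0.001 -0.045 0.08 0;-0.001 -0.045 0.12 0;-0.001 -0.045 0.15 0;-0.001 -0.045 0.175 0;-0.001 -0.045 0.187 0;-0.001 -0.045 0.187 0;-0.001 -0.045 0.187 0;-0.001 -0.045 0.187 0",
)

```text
t: 2.03
tool_pos: [0.5691, 0.1832, 0.0327]
orientation: [-1.106, 2.937, -0.001]
force: [-0.6, -0.1, 0.2]
opening: 0.0324
gripper_force: 0.0
```

Emit:
servo_tool(
  plan="0 0 0.004 0;0 0 0.007 0;0 0 0.009 0;0 0 0.010 0;0 0 0.010 0;0 0 0.010 0",
)

```text
t: 2.53
tool_pos: [0.5675, 0.1827, 0.0205]
orientation: [-1.107, 2.94, -0.0]
force: [0.3, 0.6, -0.1]
opening: 0.0324
gripper_force: 0.0
```

Emit:
servo_tool(
  plan="0 0 0.0005 0;0 0 0.001 0;0 0 0.001 0;0 0 0.001 0",
)

```text
t: 2.87
tool_pos: [0.5677, 0.1828, 0.0203]
orientation: [-1.107, 2.94, -0.0]
force: [-3.5, -0.1, 7.5]
opening: 0.0326
gripper_force: 3.6
```

Emit:
servo_tool(
  plan="0 0 0.0005 0;0 0 0.0008 0;0 -0.002 0.0008 0;0 -0.005 0.0008 0;0 -0.01 0.0008 0;0 -0.015 0.0008 0;0 -0.02 0.0008 0;0 -0.025 0.0008 0;0 -0.029 0.0008 0;0 -0.03 0.0008 0;0 -0.03 0.0008 0",
)

```text
t: 3.78
tool_pos: [0.5886, 0.1607, 0.0203]
orientation: [-1.106, 2.938, 0.0]
force: [-1.3, 1.3, 7.3]
opening: 0.0325
gripper_force: 4.1
```

Run:
```python
from h import *
c=cam("top"); go(.5686,.1813,.03,-48.7)
i=c['image'][140:345,235:485]
cv2.imwrite('pics/crop1.png',cv2.resize(i,None,fx=2.8,fy=2.8,interpolation=cv2.INTER_CUBIC))
```

```text
pos [0.5886 0.1608 0.0203] yaw 131.26 tilt [ 0.0024  0.0011 -1.    ] F [-0.9  1.6  8.2] open 0.0331 gf 3.9680056032375433 t 3.8333
shift [ 0.0014  0.0286 -0.0097] turn -0.04
```

View pics/crop1.png

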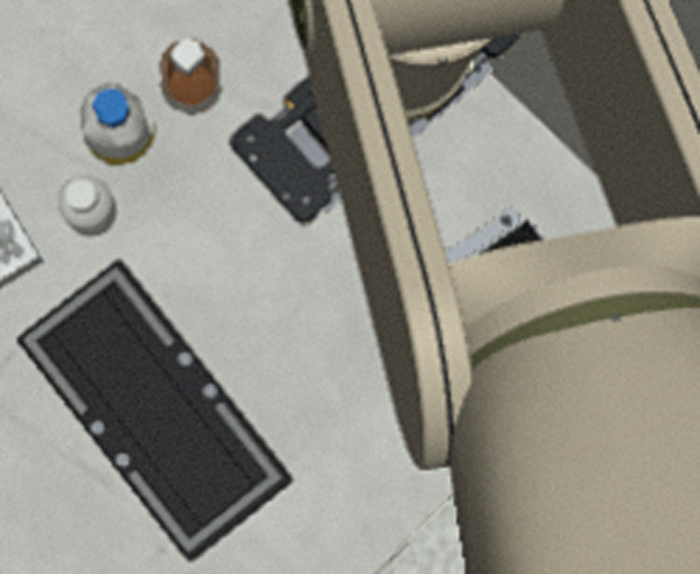

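The arm hides the plate in the top view; only its gripper (290,160) is seen. Try the scene camera.

Run:
```python
from h import *
c=cam("scene")
i=c['image'][170:370,300:520]; cv2.imwrite('pics/s1_full.png',c['image'])
cv2.imwrite('pics/s1.png',cv2.resize(i,None,fx=3,fy=3,interpolation=cv2.INTER_CUBIC))
```

```text
(no output)
```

View pics/s1.png

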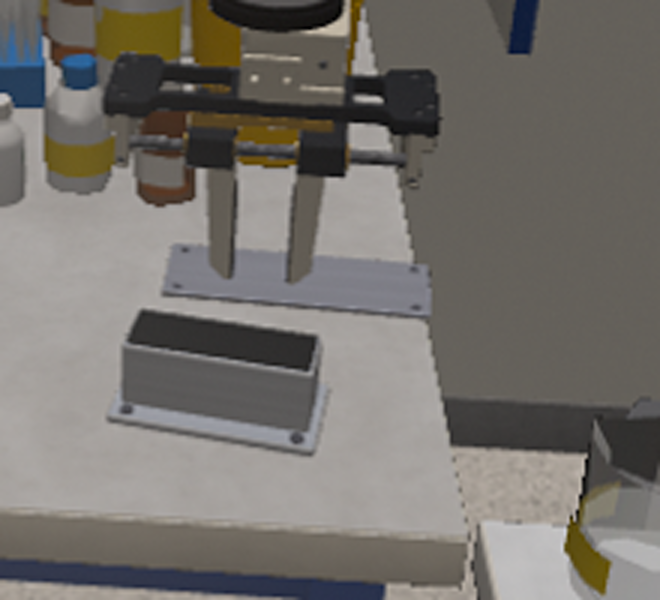

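The plate is dragged along: crop corners (168,243), (430,264), (430,316), (162,296), outer end just at the edge, fingers on it at x≈225 and 298.

Run:
```python
from h import *
c=cam("scene")
p=np.array([(168,243),(430,264),(430,316),(162,296)])/3+[300,170]
w=px2w(c,p,.003); print(w.round(4),w.mean(0)); n=np.array([1,-1,0])/2**.5; print(w@n)
d=w[1]+w[2]-w[0]-w[3]; print(np.degrees(np.arctan2(d[1],d[0])),np.linalg.norm(d)/2)
```

```text
[[0.5725 0.225  0.003 ]
 [0.6804 0.1015 0.003 ]
 [0.6332 0.0637 0.003 ]
 [0.527  0.1805 0.003 ]] [0.60328098 0.14270623 0.003     ]
[0.24571879 0.40932638 0.40266333 0.24499361]
-48.29718192911653 0.16090501375112937
```

Emit:
servo_tool(
  plan="0 -0.002 0.0003 0;0 -0.006 0.0004 0;0 -0.011 0.0004 0;0 -0.016 0.0004 0;0 -0.021 0.0004 0;0 -0.026 0.0004 0;0 -0.031 0.0004 0;0 -0.036 0.0004 0;0 -0.039 0.0004 0;0 -0.040 0.0004 0;0 -0.040 0.0004 0",
)

```text
t: 4.85
tool_pos: [0.6151, 0.1309, 0.0203]
orientation: [-1.106, 2.937, 0.001]
force: [-2.5, 2.1, 11.4]
opening: 0.0327
gripper_force: 5.1
```

Emit:
servo_tool(
  plan="0 -0.002 0 0;0 -0.006 0 0;0 -0.010 0 0;0 -0.014 0 0;0 -0.017 0 0;0 -0.018 0 0;0 -0.018 0 0;0 -0.018 0 0",
)

```text
t: 5.52
tool_pos: [0.6269, 0.1174, 0.0203]
orientation: [-1.106, 2.937, 0.0]
force: [-2.3, 2.0, 10.2]
opening: 0.0324
gripper_force: 5.0
```

Run:
```python
from h import *
go(.6,.1,.06,41)
c=cam("scene")
i=c['image'][170:370,300:520]
cv2.imwrite('pics/s2.png',cv2.resize(i,None,fx=3,fy=3,interpolation=cv2.INTER_CUBIC))
```

```text
pos [0.6269 0.1174 0.0203] yaw 131.27 tilt [ 0.0028  0.0012 -1.    ] F [-2.3  2.  10.2] open 0.0324 gf 4.987611503767306 t 5.5167
shift [ 0.0316  0.0047 -0.0398] turn -89.73
```

View pics/s2.png

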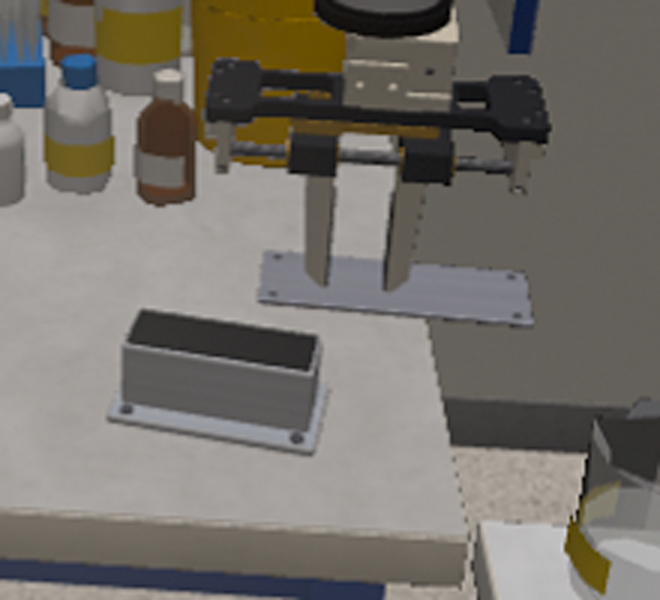

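Plate now sticks out: crop corners (263,251), (529,272), (533,324), (257,301). Lifting the fingers off, opening and turning.

Emit:
servo_tool(
  plan="0 0 -0.01 0;0 0 -0.03 0;0 0 -0.06 0;0 0 -0.08 0;0 0 -0.08 0",
)

```text
t: 5.98
tool_pos: [0.629, 0.1169, 0.1047]
orientation: [-1.104, 2.932, -0.004]
force: [1.2, 1.1, 0.9]
opening: 0.0327
gripper_force: 0.0
```

Run:
```python
from h import *
c=cam("scene")
p=np.array([(263,251),(529,272),(533,324),(257,301)])/3+[300,170]
w=px2w(c,p,.003); m=w.mean(0); print(w.round(4),m); n=np.array([1,-1,0])/2**.5; print(w@n,m@n)
d=w[1]+w[2]-w[0]-w[3]; a=np.arctan2(d[1],d[0]); print(np.degrees(a),np.linalg.norm(d)/2)
g=m+np.array([np.cos(a),np.sin(a),0])*.037; print(g,g@n)
go(g[0],g[1],.1,np.degrees(a)+90)
```

```text
[[0.612  0.1792 0.003 ]
 [0.7196 0.0566 0.003 ]
 [0.6724 0.0202 0.003 ]
 [0.5669 0.1401 0.003 ]] [0.6427143  0.09899981 0.003     ]
[0.30604845 0.46886005 0.4611746  0.30177371] 0.38446420206206267
-48.67623884453492 0.16143843371312072
[0.66714588 0.07121316 0.003     ] 0.42138806696512904
pos [0.6279 0.1168 0.1021] yaw 131.27 tilt [ 6.1e-03  5.0e-04 -1.0e+00] F [-0.4 -0.5 -0.5] open 0.0328 gf 0.0 t 6.0333
shift [ 0.0006 -0.0601  0.0024] turn 89.95
```

Emit:
servo_tool(
  plan="0 -0.06 0 90;0 -0.06 0 90;0 -0.06 0 90;0 -0.06 0 90;0 -0.06 0 90;0 -0.06 0 90;0 -0.06 0 90;0 -0.06 0 90;0 -0.06 0 90;0 -0.06 0 90;0 -0.06 0 90;0 -0.06 0 90",
  grip=-1,
)

```text
t: 7.03
tool_pos: [0.664, 0.0714, 0.0965]
orientation: [-1.202, -2.9, 0.002]
force: [0.4, -0.7, -0.3]
opening: 0.0927
gripper_force: 0.0
```

Emit:
servo_tool(
  plan="0 -0.06 0 7;0 0 0 7",
)

```text
t: 7.2
tool_pos: [0.6385, 0.0621, 0.081]
orientation: [-1.374, -2.786, 0.035]
force: [-6.1, -0.0, -9.3]
opening: 0.0929
gripper_force: 0.0
```

Run:
```python
from h import *
go(.6671,.0712,-.0005,41.3)
```

```text
pos [0.6385 0.0621 0.081 ] yaw 37.52 tilt [-0.041  -0.0051 -0.9991] F [-6.1 -0.  -9.3] open 0.0929 gf 0.0 t 7.2
shift [-0.0119  0.0312  0.0803] turn -3.78
```

Emit:
servo_tool(
  plan="0 0 0 0;0 0 0 0;0 0 0 0;0 0 0 0",
)

```text
t: 7.53
tool_pos: [0.667, 0.0713, 0.1002]
orientation: [1.367, 2.825, 0.002]
force: [-0.3, 0.1, 1.7]
opening: 0.0928
gripper_force: 0.0
```

Run:
```python
from h import *
go(.6671,.0712,.08,41.3)
```

```text
pos [0.667  0.0713 0.1002] yaw 38.35 tilt [ 3.8e-03 -2.0e-04 -1.0e+00] F [-0.3  0.1  1.7] open 0.0928 gf 0.0 t 7.5333
shift [-0.0001 -0.0001  0.0202] turn -2.95
```

Emit:
servo_tool(
  plan="0 0 0.01 -3;0 0 0.035 -3;0 0 0.06 -3;0 0 0.08 -3;0 0 0.093 -3;0 0 0.1 -3;0 0 0.1 -3;0 0 0.1 -3;0 0 0.1 -3",
)

```text
t: 8.28
tool_pos: [0.6667, 0.0715, 0.0003]
orientation: [1.294, 2.86, 0.002]
force: [-0.3, -0.2, -0.1]
opening: 0.0931
gripper_force: 0.0
```

Run:
```python
from h import *
go(.6671,.0712,-.0005,41.3)
```

```text
pos [6.667e-01 7.150e-02 3.000e-04] yaw 41.33 tilt [ 3.1e-03  1.0e-04 -1.0e+00] F [-0.3 -0.2 -0.1] open 0.0931 gf 0.0 t 8.2833
shift [-0.0005  0.0001  0.0008] turn 0.03
```

Emit:
servo_tool(
  plan="0 0 0.0005 0;0 0 0.0005 0;0 0 0.0005 0;0 0 0.0005 0;0 0 0.0005 0;0 0 0.0005 0;0 0 0.0005 0;0 0 0.0005 0",
  grip=1,
  grip_force=15,
)

```text
t: 8.95
tool_pos: [0.6652, 0.0715, -0.0022]
orientation: [1.295, 2.862, 0.0]
force: [0.1, -1.1, 2.0]
opening: 0.0597
gripper_force: 15.0
```

Emit:
servo_tool(
  plan="0 0 0 0;0 0 0 0;0 0 0 0;0 0 0 0",
  grip=1,
  grip_force=60,
)

```text
t: 9.28
tool_pos: [0.6652, 0.0715, -0.0022]
orientation: [1.295, 2.862, 0.0]
force: [-0.2, -0.0, 2.0]
opening: 0.0579
gripper_force: 60.0
```

Emit:
servo_tool(
  plan="0 0 -0.002 0;0 0 -0.006 0;0 0 -0.012 0;0 0 -0.02 0;0 0 -0.03 0;0 0 -0.042 0;0 0 -0.055 0;0 0 -0.07 0;0 0 -0.085 0;0 0 -0.095 0;0 0 -0.1 0;0 0 -0.1 0",
)

```text
t: 10.28
tool_pos: [0.6664, 0.0715, 0.1002]
orientation: [1.293, 2.86, 0.002]
force: [-0.8, -0.5, -2.2]
opening: 0.0577
gripper_force: 60.0
```

Run:
```python
from h import *
# plate centre 37 mm behind grip along -x plate; riser (.477,.083) ang -56.2
a=np.radians(-56.2); u=np.array([np.cos(a),np.sin(a)])
g=np.array([.4772,.0831])+.037*u; print(g)
go(g[0],g[1],.13,-56.2+90)
c=cam("scene"); i=c['image'][100:300,300:520]
cv2.imwrite('pics/s3.png',cv2.resize(i,None,fx=3,fy=3,interpolation=cv2.INTER_CUBIC))
```

```text
[0.49778294 0.05235357]
pos [0.6664 0.0715 0.1002] yaw 41.32 tilt [ 3.4e-03  1.0e-04 -1.0e+00] F [-0.8 -0.5 -2.2] open 0.0577 gf 59.97043803334236 t 10.2833
shift [ 0.0969 -0.1392 -0.0304] turn 7.52
```

View pics/s3.png

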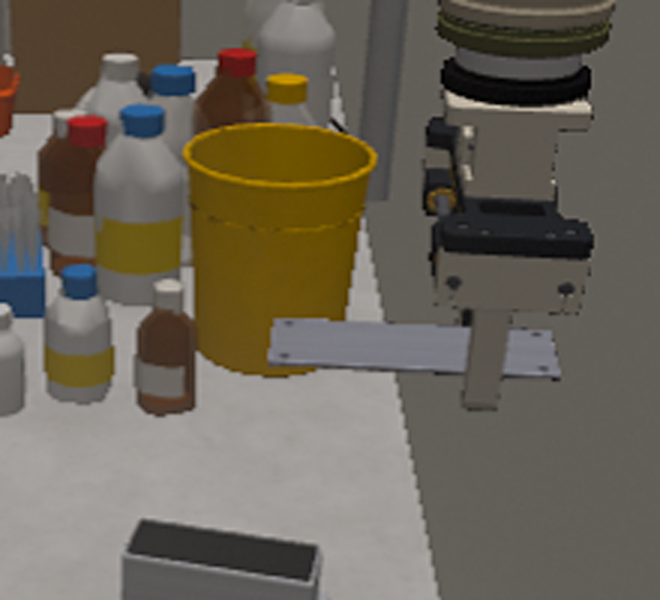

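The plate is held near its outer end (finger about 37 mm from its centre), close to level; corners (274,320), (557,330), (560,379), (268,364). Fit its tilt.

Run:
```python
from h import *
from scipy.optimize import least_squares
c=cam("scene"); p=np.array([(274,320),(557,330),(560,379),(268,364)])/3+[300,100]
def pts(q):
    Rm=R.from_euler('ZYX',[q[3],q[4],0]).as_matrix()
    L=np.array([(-.08,.03,.003),(.08,.03,.003),(.08,-.03,.003),(-.08,-.03,.003)]); return L@Rm.T+q[:3]
r=least_squares(lambda q:np.r_[(w2px(c,pts(q))-p).ravel(),(q[2]-.1-.0+.08*0)*0],[.64,.1,.1,-.85,0])
print(r.x.round(4),np.degrees(r.x[3:]),r.cost)
s=status.read_state()['tool_pos']
# with yaw fixed & z tied to grip: centre z = zg - 0.037*slope
f=lambda q:(w2px(c,pts([q[0],q[1],s[2]+.0005+.037*np.sin(q[3]),q[2],q[3]]))-p).ravel()
r=least_squares(f,[.64,.1,-.85,0]); print(r.x,np.degrees(r.x[2:]),r.cost, np.linalg.norm(s[:2]-r.x[:2]))
```

```text
[ 0.6391  0.0953  0.1029 -0.9033 -0.0514] [-51.75418723  -2.94214115] 1.2380675554388787
[ 0.6498779   0.10308189 -0.89821671 -0.04713748] [-51.46402632  -2.70077839] 2.7060376397854067 0.034997023810472816
```

Emit:
servo_tool(
  plan="0.01 -0.014 -0.01 1;0.02 -0.028 -0.025 2;0.03 -0.043 -0.03 3;0.04 -0.057 -0.03 4;0.05 -0.072 -0.03 5;0.06 -0.086 -0.03 6;0.07 -0.1 -0.03 7;0.08 -0.115 -0.03 7.5;0.09 -0.129 -0.03 7.5;0.097 -0.139 -0.03 7.5;0.097 -0.139 -0.03 7.5;0.097 -0.139 -0.03 7.5",
)

```text
t: 11.38
tool_pos: [0.496, 0.0525, 0.1269]
orientation: [-1.479, -2.771, 0.001]
force: [1.0, 1.1, -2.3]
opening: 0.0579
gripper_force: 60.0
```

Run:
```python
from h import *
go(.4978,.0524,.052,33.8)
c=cam("top"); i=c['image'][140:345,235:485]
cv2.imwrite('pics/crop2.png',cv2.resize(i,None,fx=2.8,fy=2.8,interpolation=cv2.INTER_CUBIC))
```

```text
pos [0.496  0.0525 0.1269] yaw 33.82 tilt [-0.0011  0.     -1.    ] F [ 1.   1.1 -2.3] open 0.0579 gf 59.97061014175415 t 11.3833
shift [-0.0011  0.0014  0.0749] turn 0.02
```

Emit:
servo_tool(
  plan="0 0 0.008 0;0 0 0.02 0;0 0 0.032 0;0 0 0.044 0;0 0 0.055 0;0 0 0.065 0;0 0 0.072 0;0 0 0.075 0;0 0 0.075 0;0 0 0.075 0;0 0 0.075 0",
)

```text
t: 12.35
tool_pos: [0.4974, 0.0526, 0.0535]
orientation: [1.479, 2.771, 0.001]
force: [-0.2, -0.2, -2.6]
opening: 0.0585
gripper_force: 60.0
```

Run:
```python
from h import *
go(.4978,.0524,.0445,33.8)
c=cam("scene"); i=c['image'][170:370,300:520]
cv2.imwrite('pics/s4.png',cv2.resize(i,None,fx=3,fy=3,interpolation=cv2.INTER_CUBIC))
```

```text
pos [0.4974 0.0526 0.0535] yaw 33.82 tilt [ 0.0013 -0.     -1.    ] F [-0.2 -0.2 -2.6] open 0.0585 gf 59.97016042470932 t 12.35
shift [-0.0004  0.0003  0.009 ] turn 0.02
```

View pics/s4.png

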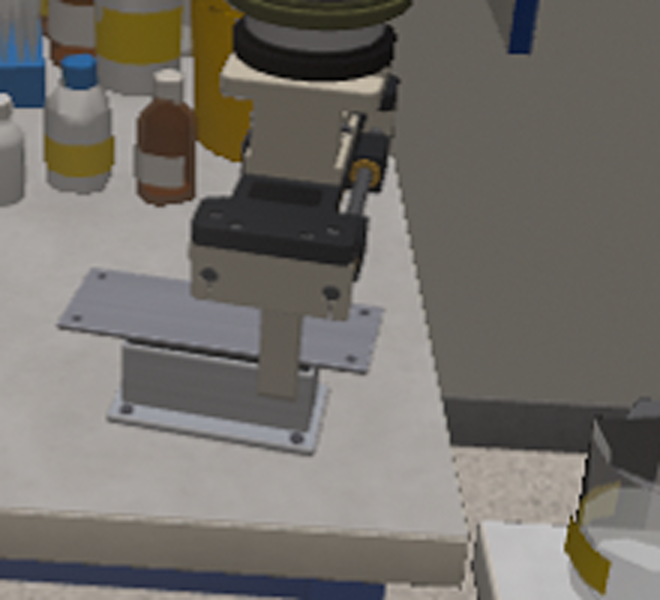

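The plate hangs just above the riser, aligned with it, corners (92,269), (382,308), (365,372), (60,327). Lowering.

Emit:
servo_tool(
  plan="0 0 0.001 0;0 0 0.002 0;0 0 0.003 0;0 0 0.004 0;0 0 0.005 0;0 0 0.005 0;0 0 0.005 0",
)

```text
t: 12.98
tool_pos: [0.4966, 0.0526, 0.0476]
orientation: [-1.479, -2.771, 0.0]
force: [-0.2, -0.0, -0.6]
opening: 0.0582
gripper_force: 60.0
```

Emit:
servo_tool(
  plan="0 0 0.001 0;0 0 0.002 0;0 0 0.003 0;0 0 0.0035 0;0 0 0.0035 0;0 0 0.0035 0",
)

```text
t: 13.48
tool_pos: [0.4966, 0.0526, 0.0442]
orientation: [-1.479, -2.772, 0.0]
force: [-0.4, -0.5, -1.9]
opening: 0.0579
gripper_force: 60.0
```

Emit:
servo_tool(
  plan="0 0 0.0005 0;0 0 0.001 0;0 0 0.0015 0;0 0 0.0015 0;0 0 0.0015 0;0 0 0.0015 0",
)

```text
t: 13.98
tool_pos: [0.4968, 0.0525, 0.0428]
orientation: [1.479, 2.771, 0.0]
force: [-0.1, -0.5, -0.8]
opening: 0.058
gripper_force: 60.0
```

Emit:
servo_tool(
  plan="0 0 0.0005 0;0 0 0.001 0;0 0 0.001 0;0 0 0.001 0;0 0 0.001 0",
)

```text
t: 14.4
tool_pos: [0.4972, 0.0526, 0.0428]
orientation: [1.479, 2.771, 0.001]
force: [-3.8, -0.5, 7.8]
opening: 0.0578
gripper_force: 60.0
```

Emit:
servo_tool(
  plan="0 0 0 0;0 0 0 0;0 0 0 0",
  grip=1,
  grip_force=4,
)

```text
t: 14.65
tool_pos: [0.4974, 0.0526, 0.0424]
orientation: [1.479, 2.77, 0.001]
force: [0.4, 0.3, 5.0]
opening: 0.06
gripper_force: 4.0
```

Emit:
servo_tool(
  plan="0 0 0 0;0 0 0 0;0 0 0 0;0 0 0 0;0 0 0 0;0 0 0 0",
  grip=-1,
)

```text
t: 15.15
tool_pos: [0.4965, 0.0526, 0.0416]
orientation: [-1.479, -2.771, 0.0]
force: [0.1, -0.8, -0.3]
opening: 0.0916
gripper_force: 0.0
```

Emit:
servo_tool(
  plan="0 0 -0.01 0;0 0 -0.04 0;0 0 -0.08 0;0 0 -0.12 0;0 0 -0.15 0;0.03 0.03 -0.18 0;0.06 0.06 -0.18 0;0.09 0.09 -0.18 0;0.12 0.12 -0.18 0;0.12 0.14 -0.18 0;0.12 0.14 -0.18 0;0.12 0.14 -0.18 0",
)

```text
t: 16.15
tool_pos: [0.5461, 0.2314, 0.2216]
orientation: [-1.476, -2.773, 0.001]
force: [-0.5, -0.4, 0.2]
opening: 0.0932
gripper_force: 0.0
```

Run:
```python
from h import *
go(.4978,.0524,.0445,33.8)
s=cam("scene"); c=cam("top")
a=cv2.resize(s['image'][220:330,300:440],None,fx=4,fy=4,interpolation=cv2.INTER_CUBIC)[:300]
a=cv2.resize(s['image'][240:320,310:440],None,fx=4,fy=4,interpolation=cv2.INTER_CUBIC)
cv2.imwrite('pics/s5.png',s['image'])
b=cv2.resize(c['image'][185:305,340:470],None,fx=4,fy=4,interpolation=cv2.INTER_CUBIC)
cv2.imwrite('pics/t5.png',c['image']); cv2.imwrite('pics/t5c.png',b)
```

```text
pos [0.5461 0.2314 0.2216] yaw 33.96 tilt [-9.e-04 -5.e-04 -1.e+00] F [-0.5 -0.4  0.2] open 0.0932 gf 0.0 t 16.15
shift [-0.1215 -0.1399  0.1772] turn 0.16
```

View pics/t5c.png

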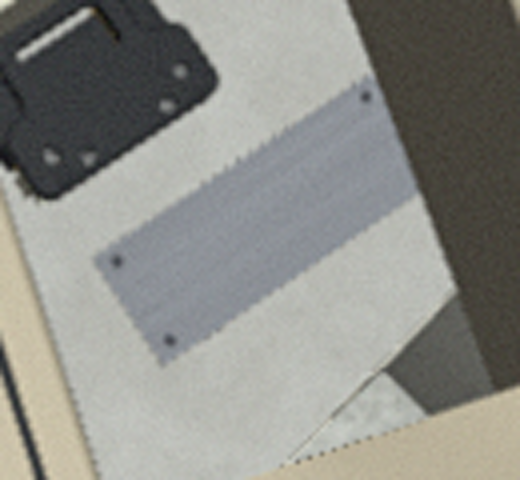

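The plate lies on the riser: dots at crop (117,261), (170,341), (366,97); inner corners (94,258), (163,366). Diagonal dots give the centre.

Run:
```python
from h import *
c=cam("top")
p=(np.array([(117,261),(170,341),(366,97),(94,258),(163,366)])+.5)/4-.5+[340,185]
w=px2w(c,p,.048)[:,:2]; m=(w[1]+w[2])/2; d=w[2]-w[0]; e=(w[3]+w[4])/2
a=np.degrees(np.arctan2(d[1],d[0])); s=w[1]-w[0]
print(w,m,'ang',a,np.degrees(np.arctan2(s[1],s[0]))+90,np.linalg.norm(d),np.linalg.norm(s)); u=d/np.linalg.norm(d)
print('from end',e+.08*u,'end width',np.linalg.norm(w[3]-w[4]))
go(m[0],m[1],.1,a+90)
```

```text
[[0.4567013  0.15665104]
 [0.41955522 0.13247645]
 [0.53422558 0.03768057]
 [0.45810335 0.16733189]
 [0.40802205 0.13587412]] [0.4768904  0.08507851] ang -56.91067626334917 -56.94401453354254 0.1419999509529081 0.04431976592869695
from end [0.47673837 0.08457737] end width 0.05914159349437483
pos [0.546  0.2293 0.2222] yaw 33.79 tilt [ 1.e-04 -2.e-04 -1.e+00] F [ 0.4 -0.1  0.6] open 0.0932 gf 0.0 t 16.3
shift [-0.0814 -0.1376  0.1222] turn 0.7
```

Emit:
servo_tool(
  plan="-0.02 -0.035 0 0.7;-0.045 -0.07 0.02 0.7;-0.065 -0.105 0.05 0.7;-0.081 -0.135 0.08 0.7;-0.081 -0.1375 0.11 0.7;-0.081 -0.1375 0.122 0.7;-0.081 -0.1375 0.122 0.7;-0.081 -0.1375 0.122 0.7;-0.081 -0.1375 0.122 0.7",
)

```text
t: 17.05
tool_pos: [0.4785, 0.0862, 0.1019]
orientation: [1.496, 2.76, 0.003]
force: [2.2, -0.0, -0.2]
opening: 0.0928
gripper_force: 0.0
```

Run:
```python
from h import *
go(.4769,.085,.044,33.07)
```

```text
pos [0.4785 0.0862 0.1019] yaw 33.09 tilt [ 3.2e-03  3.0e-04 -1.0e+00] F [ 2.2 -0.  -0.2] open 0.0928 gf 0.0 t 17.05
shift [-0.0001 -0.0021  0.0579] turn 0.02
```

Emit:
servo_tool(
  plan="0 0 0.01 0;0 0 0.02 0;0 0 0.032 0;0 0 0.043 0;0 0 0.052 0;0 0 0.056 0;0 0 0.056 0;0 0 0.056 0;0 0 0.056 0",
)

```text
t: 17.8
tool_pos: [0.4775, 0.0864, 0.0441]
orientation: [1.496, 2.762, 0.0]
force: [0.1, -0.6, -0.3]
opening: 0.0932
gripper_force: 0.0
```

Run:
```python
from h import *
go(.4769,.085,.044,33.07)
```

```text
pos [0.4775 0.0864 0.0441] yaw 33.13 tilt [ 6.e-04  0.e+00 -1.e+00] F [ 0.1 -0.6 -0.3] open 0.0932 gf 0.0 t 17.8
shift [-0.0009 -0.0012  0.0001] turn 0.06
```

Emit:
servo_tool(
  plan="-0.001 -0.001 0 0;-0.001 -0.001 0 0;-0.001 -0.001 0 0;-0.001 -0.001 0 0;-0.001 -0.001 0 0;-0.001 -0.001 0 0;-0.001 -0.001 0 0;-0.001 -0.001 0 0",
  grip=1,
  grip_force=10,
)

```text
t: 18.47
tool_pos: [0.4768, 0.085, 0.0439]
orientation: [1.496, 2.762, 0.0]
force: [-0.6, 0.1, 1.5]
opening: 0.0596
gripper_force: 10.0
```

Emit:
servo_tool(
  plan="0 0 0 0;0 0 0 0;0 0 0 0;0 0 0 0",
  grip_force=50,
)

```text
t: 18.8
tool_pos: [0.4768, 0.085, 0.0439]
orientation: [1.496, 2.762, 0.0]
force: [-1.3, 0.2, 2.1]
opening: 0.0581
gripper_force: 50.0
```

Emit:
servo_tool(
  plan="0 0 -0.003 0;0 0 -0.008 0;0 0 -0.016 0;0 0 -0.026 0;0 0 -0.038 0;0 0 -0.05 0;0 0 -0.06 0;0 0 -0.06 0;0 0 -0.06 0",
)

```text
t: 19.55
tool_pos: [0.4777, 0.085, 0.105]
orientation: [1.495, 2.761, 0.002]
force: [-1.1, 0.1, -1.6]
opening: 0.0584
gripper_force: 50.0
```

Run:
```python
from h import *
go(.3905,.3048,.12,38.5+90)
```

```text
pos [0.4777 0.085  0.105 ] yaw 33.13 tilt [ 2.5e-03  1.0e-04 -1.0e+00] F [-1.1  0.1 -1.6] open 0.0584 gf 49.99899968504906 t 19.55
shift [ 0.2317  0.0472 -0.0152] turn 84.63
```

Emit:
servo_tool(
  plan="0.01 0.002 -0.02 5;0.03 0.006 -0.04 12;0.05 0.01 -0.05 19;0.07 0.014 -0.05 26;0.09 0.018 -0.05 33;0.11 0.022 -0.05 40;0.13 0.026 -0.05 47;0.15 0.03 -0.05 54;0.17 0.034 -0.05 61;0.19 0.038 -0.05 68;0.21 0.042 -0.05 75;0.225 0.046 -0.05 82",
)

```text
t: 20.55
tool_pos: [0.391, 0.2995, 0.1528]
orientation: [-2.944, -1.095, 0.002]
force: [0.6, -0.3, -2.6]
opening: 0.0583
gripper_force: 50.0
```

Emit:
servo_tool(
  plan="0 0 0 0;0 0 0 0;0 0 0 0;0 0 0 0",
)

```text
t: 20.88
tool_pos: [0.3924, 0.2977, 0.1533]
orientation: [2.94, 1.106, -0.001]
force: [0.5, 0.2, -1.6]
opening: 0.0584
gripper_force: 50.0
```

Run:
```python
from h import *
go(.3905,.3048,.08,38.5+90)
```

```text
pos [0.3924 0.2977 0.1533] yaw -48.77 tilt [-5.e-04 -7.e-04 -1.e+00] F [ 0.5  0.2 -1.6] open 0.0584 gf 49.99909892678261 t 20.8833
shift [ 0.0033 -0.0066  0.0733] turn 2.73
```

Emit:
servo_tool(
  plan="0.002 -0.003 0.01 1;0.0033 -0.006 0.02 2.7;0.0033 -0.0066 0.035 2.7;0.0033 -0.0066 0.05 2.7;0.0033 -0.0066 0.063 2.7;0.0033 -0.0066 0.07 2.7;0.0033 -0.0066 0.073 2.7;0.0033 -0.0066 0.073 2.7;0.0033 -0.0066 0.073 2.7;0.0033 -0.0066 0.073 2.7",
)

```text
t: 21.72
tool_pos: [0.3912, 0.306, 0.0817]
orientation: [-2.966, -1.033, -0.002]
force: [-0.3, 0.7, -2.4]
opening: 0.0584
gripper_force: 50.0
```

Run:
```python
from h import *
go(.3905,.3048,.07,38.5+90)
t=cam("top"); s=cam("scene"); cv2.imwrite('pics/t6.png',t['image']); cv2.imwrite('pics/s6.png',s['image'])
o=cv2.imread('pics/top0.png')
f=lambda i,k:cv2.resize(i,None,fx=k,fy=k,interpolation=cv2.INTER_CUBIC)
C=np.zeros((600,800,3),np.uint8)
C[:440,:400]=f(o[230:340,238:338],4); C[:440,400:]=f(t['image'][230:340,238:338],4)
C[440:,:320]=f(s['image'][220:300,190:350],2)
C[440:,330:650]=f(cv2.imread('pics/scene0.png')[220:300,190:350],2)
cv2.imwrite('pics/c6.png',C)
```

```text
pos [0.3912 0.306  0.0817] yaw -51.58 tilt [ 1.3e-03  8.0e-04 -1.0e+00] F [-0.3  0.7 -2.4] open 0.0584 gf 49.99902829527855 t 21.7167
shift [-0.0013  0.0005  0.0117] turn -0.08
```

View pics/c6.png

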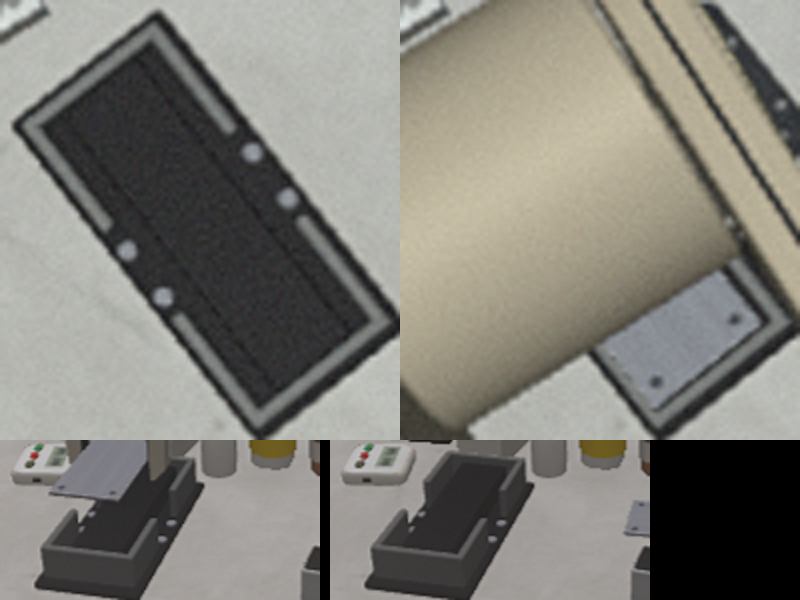

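The carrier's screws (old view, left): (252,152), (288,198), (127,250), (163,297); in the new view (right) the plate's end shows above the pocket with dots at (335,319), (256,382) in that panel.

Run:
```python
from h import *
np.set_printoptions(precision=4,suppress=True)
c=cam("top"); P=lambda p:(np.array(p,float)+.5)/4-.5+[238,230]
def ang(v): return np.degrees(np.arctan2(v[1],v[0]))%180
for n,p,z in[('screw',[(252,152),(127,250),(288,198),(163,297)],.009),('inner',[(152,40),(45,127),(372,318),(258,404)],.038),('outer',[(155,22),(27,125),(392,320),(258,424)],.038),('base',[(157,10),(13,124),(401,321),(260,438)],.008)]:
    w=px2w(c,P(p),z)[:,:2]; d=w[2]+w[3]-w[0]-w[1]; s=w[0]+w[2]-w[1]-w[3]
    print(n,w.mean(0),ang(d),ang(s)+90,np.linalg.norm(d)/2,np.linalg.norm(s)/2)
st=status.read_state()['tool_pos']
w=px2w(c,P([(335,319),(256,382)]),st[2]+.0041)[:,:2]; s=w[0]-w[1]
a=ang(s)-90; m=w.mean(0); print('dots',w,np.linalg.norm(s),'plate ang',a)
u=np.array([np.cos(np.radians(a)),np.sin(np.radians(a))])
for L in(.071,-.071): print('centre',m+L*u, 'tcp',st)
go(.3905,.3048,.07,128.5)
```

```text
screw [0.3915 0.3055] 38.04406232590844 218.3204139416108 0.028190572053258513 0.07601043390278409
inner [0.3921 0.3046] 38.25583906866234 218.1526055545096 0.16377052472798595 0.06504002770642911
outer [0.392  0.3041] 38.38612168619622 218.40342140395006 0.17651457917773927 0.07739699042039241
base [0.3924 0.306 ] 38.44623324797905 219.11064789924808 0.19098590897521964 0.08782828085230482
dots [[0.3484 0.2451]
 [0.321  0.2797]] 0.04411202501969529 plate ang 38.422989224831525
centre [0.3903 0.3065] tcp [0.391  0.306  0.0816]
centre [0.2791 0.2183] tcp [0.391  0.306  0.0816]
pos [0.391  0.306  0.0816] yaw -51.57 tilt [ 0.0013  0.0008 -1.    ] F [ 0.4 -1.  -1.8] open 0.0585 gf 49.99914899468422 t 21.8667
shift [-0.0012  0.0006  0.0116] turn -0.07
```

Run:
```python
from h import *
c=cam("scene"); p=(np.array([(113,52),(58,50)])+.5)/2-.5+[190,220]
print(px2w(c,p,.0857)); 
p=(np.array([(172,83),(162,100),(92,74),(81,90)])+.5)/2-.5+[190,220]
w=px2w(c,p,.009); print(w,w.mean(0))
```

```text
[[0.35029515 0.24656798 0.0857    ]
 [0.31790353 0.27781579 0.0857    ]]
[[0.42766956 0.28370553 0.009     ]
 [0.40456559 0.26530106 0.009     ]
 [0.37973828 0.34449132 0.009     ]
 [0.35785602 0.32611868 0.009     ]] [0.39245736 0.30490415 0.009     ]
```

Emit:
servo_tool(
  plan="0.0003 0.0018 0.004 -0.1;0.0003 0.0018 0.012 -0.1;0.0003 0.0018 0.02 -0.1;0.0003 0.0018 0.027 -0.1;0.0003 0.0018 0.032 -0.1;0.0003 0.0018 0.034 -0.1;0.0003 0.0018 0.034 -0.1;0.0003 0.0018 0.034 -0.1;0.0003 0.0018 0.034 -0.1",
)

```text
t: 22.67
tool_pos: [0.3921, 0.3046, 0.0471]
orientation: [-2.966, -1.036, -0.001]
force: [-1.2, 0.6, -1.2]
opening: 0.0585
gripper_force: 50.0
```

Run:
```python
from h import *
go(.3920,.3048,.0289,128.3)
```

```text
pos [0.3921 0.3046 0.0471] yaw -51.47 tilt [ 5.e-04  3.e-04 -1.e+00] F [-1.2  0.6 -1.2] open 0.0585 gf 49.999248683452606 t 22.6667
shift [ 0.     -0.0002  0.0182] turn 0.23
```

Emit:
servo_tool(
  plan="0 0 0.002 0.2;0 0 0.004 0.2;0 0 0.006 0.2;0 0 0.008 0.2;0 0 0.010 0.2;0 0 0.011 0.2;0 0 0.011 0.2;0 0 0.011 0.2",
)

```text
t: 23.33
tool_pos: [0.3917, 0.3044, 0.0357]
orientation: [2.967, 1.031, -0.0]
force: [0.5, -0.6, -1.8]
opening: 0.0586
gripper_force: 50.0
```

Emit:
servo_tool(
  plan="0 0 0.0015 0;0 0 0.003 0;0 0 0.0045 0;0 0 0.006 0;0 0 0.006 0;0 0 0.006 0",
)

```text
t: 23.83
tool_pos: [0.3917, 0.3044, 0.0296]
orientation: [2.967, 1.031, -0.001]
force: [-0.4, -0.5, -2.7]
opening: 0.0585
gripper_force: 50.0
```

Inside the pocket, no wall contact; seat it.

Emit:
servo_tool(
  plan="0 0 0.0005 0;0 0 0.001 0;0 0 0.0015 0;0 0 0.0015 0;0 0 0.0015 0",
)

```text
t: 24.25
tool_pos: [0.3921, 0.3046, 0.0288]
orientation: [-2.967, -1.031, -0.001]
force: [-2.7, -1.0, 4.9]
opening: 0.0581
gripper_force: 50.0
```

Emit:
servo_tool(
  plan="0 0 0 0;0 0 0 0;0 0 0 0",
  grip=1,
  grip_force=4,
)

```text
t: 24.5
tool_pos: [0.3922, 0.3047, 0.0286]
orientation: [-2.967, -1.031, -0.001]
force: [-0.2, 0.7, 4.9]
opening: 0.0598
gripper_force: 4.0
```

Emit:
servo_tool(
  plan="0 0 0 0;0 0 -0.0005 0;0 0 -0.0005 0;0 0 -0.0005 0;0 0 -0.0005 0;0 0 -0.0005 0",
  grip=-0.6,
)

```text
t: 25.0
tool_pos: [0.3917, 0.3044, 0.0286]
orientation: [2.967, 1.031, -0.0]
force: [0.3, -0.2, 0.1]
opening: 0.0743
gripper_force: 0.0
```

Emit:
servo_tool(
  plan="0 0 -0.005 0;0 0 -0.02 0;0 0 -0.05 0;0 0 -0.09 0;0 0 -0.13 0;0 0 -0.17 0;0.03 0 -0.19 0;0.07 0 -0.19 0;0.11 0 -0.19 0;0.15 0 -0.19 0;0.15 0 -0.19 0;0.15 0 -0.19 0",
)

```text
t: 26.0
tool_pos: [0.5098, 0.3978, 0.2158]
orientation: [2.966, 1.031, -0.007]
force: [-1.2, -0.9, -0.3]
opening: 0.0741
gripper_force: 0.0
```

Run:
```python
from h import *
go(.392,.305,.1,128.3)
c=cam("top"); s=cam("scene"); cv2.imwrite('pics/t7.png',c['image'])
# expected dots at seated pose -> darkest-blob centroid near each, both cameras
a=np.radians(38.3); u=np.array([np.cos(a),np.sin(a)]); v=np.array([-u[1],u[0]])
for n,c in(('top',c),('scene',s)):
  g=255-cv2.GaussianBlur(cv2.cvtColor(c['image'],cv2.COLOR_BGR2GRAY),(3,3),0).astype(float); k=7 if n=='top' else 4
  for i in(-1,1):
    for j in(-1,1):
      x,y=w2px(c,[*(np.array([.392,.305])+.071*i*u+.0221*j*v),.033])[0]; X,Y=int(round(x)),int(round(y))
      W=g[Y-k//2-1:Y+k//2+2,X-k//2-1:X+k//2+2]; q=np.clip(W-np.median(W)-15,0,None); yy,xx=np.mgrid[:W.shape[0],:W.shape[1]]
      p=(X-k//2-1+(q*xx).sum()/q.sum(),Y-k//2-1+(q*yy).sum()/q.sum()) if q.sum() else None
      print(n,i,j,(x.round(1),y.round(1)),p, W.max()-np.median(W), None if p is None else (px2w(c,[p],.033)[0][:2]-np.array([.392,.305])-.071*i*u-.0221*j*v).round(4))
```

```text
pos [0.5098 0.3978 0.2158] yaw -51.67 tilt [-0.004  -0.0026 -1.    ] F [-1.2 -0.9 -0.3] open 0.0741 gf 0.0 t 26.0
shift [-0.1494 -0.0003  0.1165] turn 0.03
top -1 -1 (np.float64(321.9), np.float64(307.8)) None 12.0 None
top -1 1 (np.float64(303.3), np.float64(322.6)) (np.float64(306.25356125356126), np.float64(326.6068376068376)) 109.0 [-0.0074 -0.0056]
top 1 -1 (np.float64(275.1), np.float64(248.1)) (np.float64(275.7307692307692), np.float64(245.2765567765568)) 73.0 [ 0.0054 -0.001 ]
top 1 1 (np.float64(256.6), np.float64(262.6)) (np.float64(254.64417177914112), np.float64(263.49693251533745)) 66.0 [-0.0017  0.0036]
scene -1 -1 (np.float64(249.6), np.float64(274.2)) (np.float64(249.33333333333334), np.float64(275.8)) 19.0 [-0.0029 -0.004 ]
scene -1 1 (np.float64(224.5), np.float64(271.2)) (np.float64(221.24), np.float64(268.58)) 44.0 [-0.0001  0.0109]
scene 1 -1 (np.float64(275.7), np.float64(234.5)) (np.float64(277.83076923076925), np.float64(232.86153846153846)) 34.0 [0.0071 0.003 ]
scene 1 1 (np.float64(253.7), np.float64(232.3)) (np.float64(254.1931818181818), np.float64(229.15530303030303)) 50.0 [0.0078 0.0105]
```

Run:
```python
from h import *
i=cv2.imread('pics/t7.png'); c=cam("top"); a=np.radians(38.3); u=np.array([np.cos(a),np.sin(a)]); v=np.array([-u[1],u[0]])
o=cv2.imread('pics/top0.png')
# rectified view of the carrier at plate-top height, 1 px = 0.5 mm
L,B=np.meshgrid(np.arange(-105,105.1,.5),np.arange(-55,55.1,.5))
m=np.array([w2px(c,[*(np.array([.392,.305])+l*1e-3*u+b*1e-3*v),.033])[0] for l,b in zip(L.ravel(),B.ravel())]).astype(np.float32).reshape(*L.shape,2)
r=[cv2.remap(x,m,None,cv2.INTER_CUBIC).astype(float) for x in(i,o)]
d=np.abs(r[0]-r[1]).sum(2); 
M=(d>90).astype(np.uint8); M=cv2.morphologyEx(M,cv2.MORPH_OPEN,np.ones((5,5)))
for k in range(0,M.shape[0],10): print(''.join('#' if x else '.' for x in M[k,::5]))
n,lab,st,ce=cv2.connectedComponentsWithStats(M); j=1+st[1:,4].argmax()
(x,y),wh,an=cv2.minAreaRect(np.argwhere(lab==j)[:,::-1].astype(np.float32)); print('centre mm',x/2-105,y/2-55,'size',np.array(wh)/2,an)
```

```text
................#..#######################...........................................
########################.............................................................
####....#######################################################################......
....############################################################################.#..#
###.###########################################.#####................................
..#.########################################.##...#....#...###.##...#...##...........
###.###..##################################################################..........
####...####################################################################..........
####...####################################################################..........
####...####################################################################..........
####.#.####################################################################..........
######.##.#################################################################..........
####.#.##.##########################################################
[... 222 characters left out ...]
###########################################..........
..####.##..################################################################..........
..##.#.##..################################################################..........
..####.#####################################.........................................
..##.#...##.########################.#######.........................................
..##########...##..##......##..##..###..##...........................................
..##########.........................................................................
..##########.........................................................................
centre mm -1.5 -0.25 size [ 90.5 190. ] 90.0
```

```bash
python3 -c "
from h import *
go(.25,.53,.23,128.3)"
```

```text
pos [0.509  0.3971 0.2196] yaw -51.67 tilt [ 5.e-04  3.e-04 -1.e+00] F [0.5 0.1 0.3] open 0.0743 gf 0.0 t 26.15
shift [-0.1207 -0.2648 -0.0105] turn 0.03
```

Emit:
servo_tool(
  plan="-0.12 -0.265 -0.02 0;-0.12 -0.265 -0.02 0;-0.12 -0.265 -0.02 0;-0.12 -0.265 -0.02 0;-0.12 -0.265 -0.02 0;-0.12 -0.265 -0.02 0;-0.12 -0.265 -0.02 0;-0.12 -0.265 -0.02 0;-0.12 -0.265 -0.02 0;-0.12 -0.265 -0.02 0;-0.12 -0.265 -0.02 0;-0.12 -0.265 -0.02 0",
)

```text
t: 27.15
tool_pos: [0.2523, 0.53, 0.2391]
orientation: [-2.968, -1.028, -0.001]
force: [-0.2, -0.5, -1.3]
opening: 0.0742
gripper_force: 0.0
```

Run:
```python
from h import *
c=cam("top"); i=c['image']; a=np.radians(38.3); u=np.array([np.cos(a),np.sin(a)]); v=np.array([-u[1],u[0]])
o=cv2.imread('pics/top0.png')
L,B=np.meshgrid(np.arange(-105,105.1,.5),np.arange(-55,55.1,.5))
m=np.array([w2px(c,[*(np.array([.392,.305])+l*1e-3*u+b*1e-3*v),.033])[0] for l,b in zip(L.ravel(),B.ravel())]).astype(np.float32).reshape(*L.shape,2)
r=[cv2.remap(x,m,None,cv2.INTER_CUBIC).astype(float) for x in(i,o)]
d=np.abs(r[0]-r[1]).sum(2); M=(d>90).astype(np.uint8); M=cv2.morphologyEx(M,cv2.MORPH_OPEN,np.ones((7,7)))
for k in range(0,M.shape[0],12): print(''.join('#' if x else '.' for x in M[k,::5]))
n,lab,st,ce=cv2.connectedComponentsWithStats(M); j=1+st[1:,4].argmax()
(x,y),wh,an=cv2.minAreaRect(np.argwhere(lab==j)[:,::-1].astype(np.float32)); print('centre mm',x/2-105,y/2-55,'size',np.array(wh)/2,an)
```

```text
.....................................................................................
.....................................................................................
.....................................................................................
.....................................................................................
.....................................................................................
..........#################################################################..........
..........#################################################################..........
..........#################################################################..........
..........#################################################################..........
..........#################################################################..........
..........#################################################################..........
..........#################################################################..........
..........#################################################################..........
..........####.############################################################..........
..........#################################################################..........
.....................................................................................
.....................................................................................
.....................................................................................
.....................................................................................
centre mm -0.25 0.75 size [ 61.5 161.5] 90.0
```

The plate shows as 161.5 x 61.5 mm, within 1 mm of the pocket's centre and parallel to it, so it is seated flat.

```bash
python3 -c "
from h import *
print(robot.close_job())"
```

```text
the job is handed in; nothing more can be done
None
```

The job is handed in at about 27 s of the 67 s allowed: the plate went over the edge, onto the riser, and now lies let go in the carrier pocket, within about 1 mm of centre in the last top-camera image; I did not re-measure the dropper and timer at the end, and no verdict was returned.

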